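# Make up a stone viewing case and a hand-finishing tray

## Task

Make up two jobs from the stock on the bench. For the client's viewing case, lay the shorter of the two banded spindle stones and the loupe each in the pocket cut for its size and then shut the lid; for the finishing tray, lay the sanding block, the striped bar and the cream block each flat in the pocket cut for its size. Leave the longer spindle stone where it lies.

Things in the scene. Friction and masses are not known exactly. Their poses are not given: they have to be found in the camera images.
- case: Fixed dark wooden case with its lid open, 102 (x) x 148 (y) mm, walls 6 thick, rim 30 high. Origin: centre of underside; x from front to hinge, y left, z up. Grey insert: pocket floor 6 mm, deck 12 mm above origin; two 6 mm deep pockets long along x: left 68 x 38 mm, centred x 0, y +30, for the short spindle stone; right 74 x 46 mm, centred x 0, y -28, for the loupe.
- case_lid (a joint): Hinge of the case's lid (rad): 0 shut, 1.57 upright, 1.85 fully open; starts at 1.65 to 1.8. Axis along the case's y at x +51 mm, 31 mm above the origin; lid 102 mm from hinge to free edge, 148 mm wide, 8 mm thick. Light, no latch, stiff: it stays where it is left above 0.8 rad and sinks slowly below, so push it forward from behind, then down on its top till shut.
- case_lid_edge (a point): Middle of the lid's free (front) edge, 102 mm from the hinge. With the lid open this is its top, about 0.13 m above the bench behind the case; shut, it is at the front, 35 mm high.
- finishing_tray: Fixed flat wooden tray, 112 (x) x 202 (y) mm, frame 14 high, grey deck 12 high. Origin: centre of underside; x away from robot, y left, z up. Three 6 mm deep pockets (floor 6 mm above origin) at x 0, long along x: left 76 x 52 mm at y +58.5 for the sanding block; middle 80 x 42 mm at y 0 for the striped bar; right 55 x 49 mm at y -58 for the cream block.
- short_spindle: The shorter banded brown-and-cream spindle stone (pointed at both ends), 52 mm long, 22 mm wide, 19 mm high. Origin: centre of its underside; it lies along its y.
- long_spindle: The longer banded spindle stone, 92 mm long, 30 mm wide, 27 mm high; too long for the case. Origin: centre of its underside; it lies along its y. To be left alone.
- loupe: Folding loupe lying flat and open, 58 mm long (y), 14 mm high: at its +y end a black round lens ring 30 mm in diameter, centred at y +14 mm; from there to its -y end a pale grey rectangular cover 12 mm wide. Origin: centre of its underside.
- striped_bar: Sawn bar of laminated brown-and-cream striped stone, 26 mm wide (x), 64 mm long (y), 15 mm high. Origin: centre of its underside.
- cream_block: Sawn cream block with brown veins, 33 mm (x) by 39 mm (y), 18 mm high. Origin: centre of its underside.
- sanding_block: Black rubber sanding block with rounded edges, 36 mm wide (x), 60 mm long (y), 24 mm high. Origin: centre of its underside.
Not all that is in view belongs to the job. What is shaped like the striped_bar but blue or orange is not meant.

How it is judged:
At the end, for the whole second after the job is handed in: Short spindle in the case's left pocket (16 mm of its centre on each axis), loupe flat in the right (13 mm), lid shut (0.06 rad); sanding block, bar, cream block flat in the tray's left, middle, right pockets (12 mm, tilt 0.15 rad); all at rest; long spindle moved under 30 mm (x of short_spindle in the frame of case between -0.016 and 0.016 m and y of short_spindle in the frame of case between 0.014 and 0.046 m and z of short_spindle in the frame of case between -0.005 and 0.026 m and x of loupe in the frame of case between -0.013 and 0.013 m and y of loupe in the frame of case between -0.041 and -0.015 m and z of loupe in the frame of case between 0.003 and 0.0095 m and value of joint case_lid below 0.06 rad and x of sanding_block in the frame of finishing_tray between -0.012 and 0.012 m and y of sanding_block in the frame of finishing_tray between 0.0465 and 0.0705 m and z of sanding_block in the frame of finishing_tray between 0.003 and 0.0095 m and x of striped_bar in the frame of finishing_tray between -0.012 and 0.012 m and y of striped_bar in the frame of finishing_tray between -0.012 and 0.012 m and z of striped_bar in the frame of finishing_tray between 0.003 and 0.0095 m and x of cream_block in the frame of finishing_tray between -0.012 and 0.012 m and y of cream_block in the frame of finishing_tray between -0.07 and -0.046 m and z of cream_block in the frame of finishing_tray between 0.003 and 0.0095 m and angle between each of loupe, sanding_block, striped_bar, cream_block's own z axis and vertical below 0.15 rad and linear speed of each of short_spindle, loupe, sanding_block, striped_bar, cream_block below 0.02 m/s and distance of long_spindle from where it was at the start of the episode below 0.03 m); the robot touches nothing.
It fails at once if the long spindle stone is moved by more than 30 mm (distance of long_spindle from where it was at the start of the episode above 0.03 m).
It also fails if it takes over 141 s, if anything falls off the work surface, if the arm or the gripper's body presses on something with over 40 N, if the wrist force passes 120 N, or if a joint passes its speed limit or range.

## Robot

A 6-joint arm with a two-finger parallel gripper is mounted at the origin on a cart in front of the work surface, level with it; the furniture and walls round the work are solid. World frame = base frame: x ahead of the robot, y to its left, z up, the work surface at z = 0. Lengths are in m, angles in rad, forces in N, time in s.
With the tool pointing down it reaches from about 0.35 to 0.8 m from the base axis. Payload 7.3 kg.
Tool frame: the origin (TCP) lies between the finger pads; the fingertips stand 25 mm ahead of it and the grasp point (between the pads) lies 6 mm ahead of it (r.tip_extent is the distance from the TCP to the fingertips, in m); z points along the fingers, y is the line along which they close (so a half turn about z gives the same grasp; the last joint's range is limited). The gripper opens to 85 mm and grips with 20 to 120 N. Pads are 22 mm wide; open, the fingers measure 114 mm over their backs; the gripper's body (76 mm by 85 mm) begins 54 mm behind the grasp point. The pads swing forward as they close: fully open they stand 13 mm farther back than shut.
Start: joints at [-1.315, 0.342, 1.524, -0, 1.275, -0.146], TCP at [0.205, -0.483, 0.256] pointing down, gripper open.
Joint ranges: [-2.53, 2.53], [-0.77, 2.02], [0.04, 2.7], [-1, 4.14], [0.28, 2.66], [-3.11, 3.11]. Speed limits (rad/s): [2.57, 2.57, 3.14, 3.14, 3.14, 3.14].

## Interface

Orientations are given as a unit quaternion [x, y, z, w].
In Python, from workcell import r, command_gripper, optics gives the robot as it stands. The module is installed in compiled form; this text tells all that it offers. Calls block until the motion is done:
- r.reach(position, orientation): joint-space move of the TCP to a pose.
- r.move_straight(position, orientation=None, speed=0.15, max_force=None): straight line of the TCP; orientation=None keeps the orientation; speed is the mean speed in m/s. With max_force (N) it stops when the force on the tool has changed by that much, and returns True; else False.
- r.movej(angles): joint-space move.
- command_gripper(opening, force=None): finger opening in m; force is the grip in N (None keeps the last); returns when the fingers have stopped.
- r.hold(seconds).
- r.solve_ik(position, orientation): joint angles nearest the present ones, or None.
- r.read_state(): the state.
- optics.get_image(name): name is "scene" or "top" or "wrist"; returns (picture, depth): 420x560x3 uint8, red, green, blue; 420x560 float32, m along the optical axis (not along the pixel's ray), 0 where there is no reading.
- optics.camera_model(name): a dict with "K" (3x3 intrinsics, pixels), "k1" (the pictures are not rectified: a ray, as slopes to the right and down, at radius r is drawn at 1 + k1 r^2 times it, then the intrinsics apply), "R" (3x3) and "t" (3): a world point X has camera coordinates R X + t; the wrist camera has in their place "tool_from_camera" (4x4, takes a point from camera to tool coordinates, whose origin is the TCP and whose axes are the flange's). Camera axes: x right, y down, z forward; pixel columns grow to the right and rows downward; lengths in m; the calibration is good to about 2 mm. A picture is of the moment at which its call begins: read the wrist's pose just before it. camera_model takes no time and is no camera call.
A pose or a line that the arm cannot do raises r.PlanningError and nothing moves.
- r.finish_job(): hands the job in; it is judged then, once.
The state is a dict: "time_s": time; "joint_positions": joint angles; "dq": joint speeds; "tau": joint torques, N m; "eef_pos": TCP position; "eef_rot": TCP orientation; "contact_force": force on the tool from outside, world axes, zero at the start; "torque": the same for the moment, N m; "grip_width": finger opening in m; "grip_force": force on a finger pad.
Only numpy, scipy, OpenCV 4.12 (cv2) and the standard library are available. Lean on these libraries where they do the work, as an engineer would, in place of code of your own. Each camera call takes 0.05 s, during which the arm holds its last target. There are 200 camera calls.

## Working session

There is one attempt and no reset: what is moved stays moved. The work goes in short steps, each a Python script; the robot and the scene stay as the last script left them, time stands still between calls to the robot, and variables do not carry over. Pictures are saved under pics/ and viewed, at most 14 in all, crops included, and the job is handed in when it is done.

```bash
mkdir -p pics; python3 - <<'E'
from workcell import r, optics
import cv2, numpy as np
for n in("scene","top"):
    im,d=optics.get_image(n); np.savez(f"pics/{n}0.npz",im=im,d=d)
    cv2.imwrite(f"pics/{n}0.png",im[:,:,::-1])
    m=optics.camera_model(n); print(n,m["K"],m["k1"],m["R"],m["t"],(d>0).mean())
print(r.read_state()["time_s"],r.read_state()["eef_rot"],r.tip_extent)
print(optics.camera_model("wrist"))
E
```

```text
scene [[453.54360184   0.         279.44297417]
 [  0.         453.54360184 207.88647129]
 [  0.           0.           1.        ]] -0.14644939510493463 [[ 0.54310391 -0.83942465  0.0201099 ]
 [-0.42043157 -0.29259262 -0.85885206]
 [ 0.72682559  0.45799107 -0.51182881]] [-0.24214619  0.28918544  1.04958134] 0.9809608843537415
top [[460.49161485   0.         273.453705  ]
 [  0.         460.49161485 210.48507945]
 [  0.           0.           1.        ]] -0.022512793564506303 [[ 1.26888776e-02 -9.99917244e-01  2.12067205e-03]
 [-9.80589157e-01 -1.28585529e-02 -1.95651636e-01]
 [ 1.95662713e-01  4.03091635e-04 -9.80671168e-01]] [0.05321305 0.55135545 1.10251385] 0.9958801020408163
0.1 [ 9.79886292e-01  1.99555331e-01 -3.80094328e-05 -7.22754456e-04] 0.025
{'K': array([[374.91364572,   0.        , 283.9227885 ],
       [  0.        , 374.91364572, 207.85287987],
       [  0.        ,   0.        ,   1.        ]]), 'k1': 0.030442996185073408, 'tool_from_camera': array([[-1.42039506e-03, -9.55580009e-01, -2.94728399e-01,
         7.55878129e-02],
       [ 9.99998599e-01, -1.61849726e-03,  4.28226644e-04,
         3.62850375e-06],
       [-8.86221926e-04, -2.94727378e-01,  9.55580969e-01,
        -1.16847542e-01],
       [ 0.00000000e+00,  0.00000000e+00,  0.00000000e+00,
         1.00000000e+00]])}
```

View pics/top0.png

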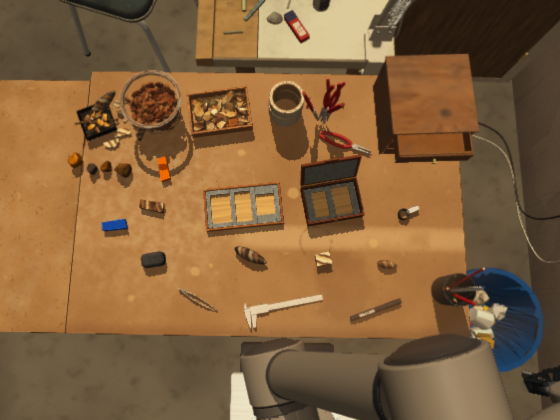

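View pics/scene0.png

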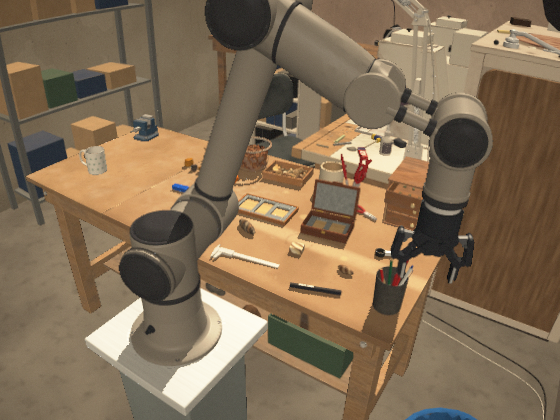

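The top view shows these objects:

| Object | Pixel (top view) |
|---|---|
| Sanding block | (152,259) |
| Striped bar | (152,207) |
| Cream block | (322,258) |
| Loupe | (407,213) |
| Tray | (244,207) |
| Case, lid open | (332,195) |

- **Spindles:** one is at (250,256) and one at (387,264). The one at (387,264) is clearly shorter, so it is the one meant.
- **Bar-shaped items:** there are three, at (152,207) striped, (115,226) blue and (164,168) orange. The striped one is meant.

The scene view agrees with this. Next I'll take an enlarged crop and measure from the height map.

```bash
cat > h.py <<'E'
import numpy as np, cv2
from scipy.spatial.transform import Rotation as Ro
from workcell import r, command_gripper, optics
def rays(m,uv):
    K=m["K"]; uv=np.atleast_2d(uv).astype(float)
    return cv2.undistortPoints(uv[:,None,:],K,np.array([m["k1"],0,0,0,0.]))[:,0]
def cam(name,st=None):
    m=optics.camera_model(name)
    if name!="wrist":
        return m,m["R"].T,-m["R"].T@m["t"]
    T=m["tool_from_camera"]; Q=Ro.from_quat(st["eef_rot"]).as_matrix()
    return m,Q@T[:3,:3],Q@T[:3,3]+np.array(st["eef_pos"])
def on_plane(c,uv,z):
    m,R,o=c; s=rays(m,uv); d=np.c_[s,np.ones(len(s))]@R.T
    return o+d*((z-o[2])/d[:,2])[:,None]
def cloud(c,d):
    m,R,o=c; h,w=d.shape; u,v=np.meshgrid(np.arange(w),np.arange(h))
    s=rays(m,np.c_[u.ravel(),v.ravel()]); P=np.c_[s,np.ones(len(s))]*d.ravel()[:,None]
    return (P@R.T+o).reshape(h,w,3)
def rect(P2):
    (c,(a,b),t)=cv2.minAreaRect((P2*1000).astype(np.float32))
    if a<b: a,b,t=b,a,t+90
    return np.array(c)/1000,a,b,(t+90)%180-90   # centre, long mm, short mm, yaw deg of long axis
def down(yaw):  # tool z down, tool y (closing line) at world angle yaw
    y=np.array([np.cos(yaw),np.sin(yaw),0]); z=np.array([0,0,-1.]); x=np.cross(y,z)
    return Ro.from_matrix(np.c_[x,y,z]).as_quat()
E
python3 - <<'E'
from h import *
f=np.load("pics/top0.npz"); im,d=f["im"],f["d"]; c=cam("top"); P=cloud(c,d)
print("table z",np.median(P[280:320,100:180,2]),P[230:240,200:230,2].std())
for n,u,v in(("sand",152,259),("bar",152,207),("cream",322,258),("short",387,264),("long",250,256),("loupe",407,213)):
    z=P[v-30:v+30,u-30:u+30]; m=(z[...,2]>.006).astype(np.uint8)
    k,l=cv2.connectedComponents(m); i=np.bincount(l[20:40,20:40][m[20:40,20:40]>0]).argmax()
    q=z[l==i]; print(n,len(q),[np.round(x,3) for x in rect(q[:,:2])],"z",np.percentile(q[:,2],[50,95]).round(4))
for n,a,z in(("tray",[(207,189),(280,186),(284,224),(208,229)],.014),("case",[(301,186),(358,178),(363,218),(306,224)],.03)):
    print(n,on_plane(c,a,z).round(3).tolist())
print("lid top px",P[158:163,330],P[165:180:5,330])
def big(a,b,e,g,s): return cv2.resize(im[b:g,a:e,::-1],None,fx=s,fy=s,interpolation=cv2.INTER_CUBIC)
x=np.vstack([big(90,150,290,280,4),]); cv2.imwrite("pics/c1.png",x)
cv2.imwrite("pics/c2.png",big(200,150,430,280,3.4))
E
```

```text
table z 7.083786737660525e-05 0.00314215272257789
sand 333 [array([0.391, 0.224]), np.float64(351.803), np.float64(48.344), np.float64(75.703)] z [0.0231 0.0276]
bar 234 [array([0.466, 0.228]), np.float64(437.552), np.float64(44.432), np.float64(55.766)] z [0.0147 0.0187]
cream 191 [array([ 0.435, -0.067]), np.float64(39.018), np.float64(31.754), np.float64(-76.162)] z [0.0177 0.0212]
short 130 [array([ 0.384, -0.094]), np.float64(328.737), np.float64(27.576), np.float64(-73.729)] z [0.0154 0.0204]
long 315 [array([0.406, 0.092]), np.float64(168.583), np.float64(47.944), np.float64(37.399)] z [0.022  0.0273]
loupe 114 [array([ 0.447, -0.132]), np.float64(455.007), np.float64(28.512), np.float64(-53.851)] z [0.0125 0.0159]
tray [[0.614, 0.236, 0.014], [0.625, 0.044, 0.014], [0.523, 0.033, 0.014], [0.508, 0.229, 0.014]]
case [[0.621, -0.01, 0.03], [0.645, -0.159, 0.03], [0.539, -0.169, 0.03], [0.521, -0.023, 0.03]]
lid top px [[ 7.07660000e-01 -9.02457552e-02  3.88068427e-04]
 [ 6.62231670e-01 -7.34092719e-02  1.33472639e-01]
 [ 6.59618947e-01 -7.33333067e-02  1.33838275e-01]
 [ 6.56733132e-01 -7.31465637e-02  1.35082313e-01]
 [ 6.55940420e-01 -7.38000873e-02  1.29667677e-01]] [[ 0.65315656 -0.07564947  0.11429382]
 [ 0.64694687 -0.07824183  0.09252433]
 [ 0.64249237 -0.08181198  0.06294645]]
```

View pics/c1.png

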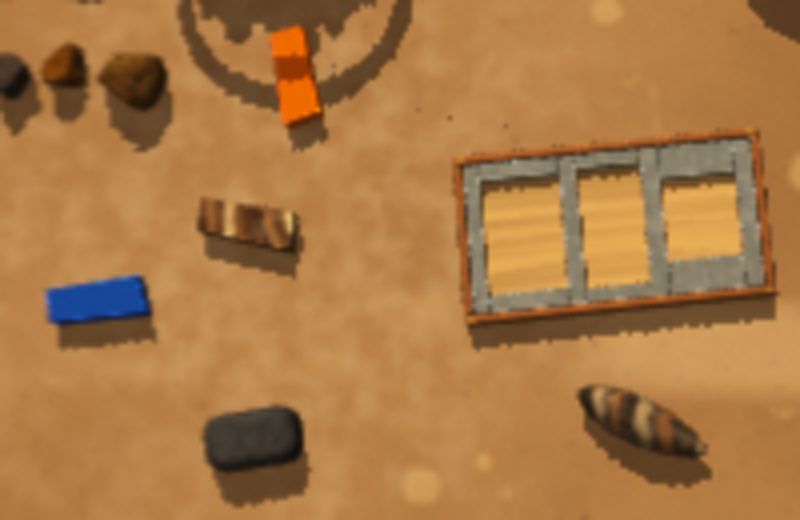

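View pics/c2.png

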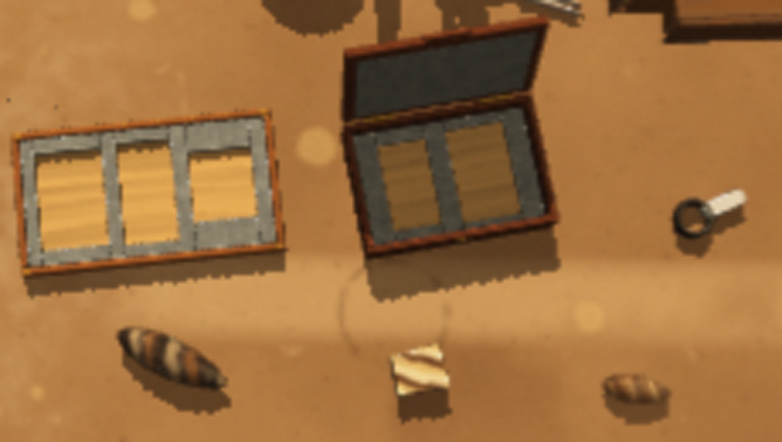

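The crops confirm it. The striped bar is the brown and cream one, with blue and orange distractors beside it. The short spindle is at the lower right. The loupe's pale cover points to the upper right, away from its black ring. The depth map has dropouts, so I'll filter those out and remeasure.

```bash
python3 - <<'E'
from h import *
f=np.load("pics/top0.npz"); im,d=f["im"],f["d"]; c=cam("top"); P=cloud(c,d); ok=d>0.3
hsv=cv2.cvtColor(im,cv2.COLOR_RGB2HSV)
H=dict(sand=.024,bar=.015,cream=.018,short=.019,long=.027,loupe=.014)
for n,u,v in(("sand",152,259),("bar",152,207),("cream",322,258),("short",387,264),("long",250,256),("loupe",407,213)):
    s=np.s_[v-30:v+30,u-30:u+30]
    m=(ok[s]&(P[s][...,2]>H[n]*.5)&(P[s][...,2]<.05)).astype(np.uint8)
    k,l,st,ce=cv2.connectedComponentsWithStats(m); i=1+st[1:,4].argmax()
    vv,uu=np.nonzero(l==i); q=P[s][l==i]
    w=on_plane(c,np.c_[uu+u-30,vv+v-30],H[n]*(.5 if n in("short","long") else 1))
    print(n,len(q),"depth",*[np.round(x,3) for x in rect(q[:,:2])],"| ray",*[np.round(x,3) for x in rect(w[:,:2])],"mean",w[:,:2].mean(0).round(4),"z",np.percentile(q[:,2],[50,95]).round(4))
    if n=="loupe":
        V=hsv[s][...,2]; blk=(l==i)&(V<90); wh=(l==i)&(V>150)
        print(" ring",w[blk[l==i]][:,:2].mean(0),"cover",w[wh[l==i]][:,:2].mean(0),blk.sum(),wh.sum())
# tray: pockets (pale yellow) and frame outline
for n,(a,b,e,g) in dict(tray=(198,178,292,236),case=(298,150,370,232)).items():
    s=np.s_[b:g,a:e]; h=hsv[s].astype(int); 
    grey=((h[...,1]<70)).astype(np.uint8)
    zz=P[s]; m=ok[s]&(zz[...,2]>.006)&(zz[...,2]<(.03 if n=="tray" else .045))
    if n=="tray":
        mm=cv2.morphologyEx(m.astype(np.uint8),cv2.MORPH_OPEN,np.ones((3,3)))
        vv,uu=np.nonzero(mm); w=on_plane(c,np.c_[uu+a,vv+b],.014); print(n,*[np.round(x,3) for x in rect(w[:,:2])])
    pale=((h[...,1]>(90)) & (h[...,0]>12)&(h[...,0]<24)&(h[...,2]>(170 if n=="tray" else 70))&(zz[...,2]<.012)).astype(np.uint8)
    k,l,st,ce=cv2.connectedComponentsWithStats(pale)
    for i in range(1,k):
        if st[i,4]>100:
            vv,uu=np.nonzero(l==i); w=on_plane(c,np.c_[uu+a,vv+b],.006); print(n,"pocket?",st[i],*[np.round(x,3) for x in rect(w[:,:2])])
E
```

```text
sand 322 depth [0.428 0.366] 58.448 35.493 -80.38 | ray [0.427 0.365] 60.175 36.021 -79.703 mean [0.4268 0.365 ] z [0.0232 0.0275]
bar 228 depth [0.569 0.38 ] 68.267 25.05 78.352 | ray [0.568 0.378] 68.968 25.752 77.449 mean [0.5678 0.3791] z [0.0149 0.0187]
cream 190 depth [ 0.435 -0.067] 39.018 31.754 -76.162 | ray [ 0.434 -0.066] 39.623 31.898 -75.303 mean [ 0.4347 -0.0669] z [0.0177 0.0212]
short 121 depth [ 0.423 -0.231] 46.585 20.639 89.708 | ray [ 0.424 -0.232] 46.069 20.409 -89.345 mean [ 0.4237 -0.231 ] z [0.0156 0.0204]
long 300 depth [0.442 0.12 ] 85.851 28.342 64.612 | ray [0.442 0.12 ] 86.026 28.49 64.22 mean [0.4427 0.1202] z [0.0221 0.0273]
loupe 108 depth [ 0.564 -0.291] 59.555 27.683 -51.72 | ray [ 0.561 -0.292] 58.046 27.767 -62.942 mean [ 0.5604 -0.2909] z [0.0125 0.0158]
 ring [ 0.55243054 -0.27699035] cover [ 0.56785293 -0.30542809] 45 45
tray [0.57 0.14] 201.683 112.862 -83.356
tray pocket? [   0    0   94   58 1082] [0.571 0.137] 247.113 152.861 -89.234
tray pocket? [ 37  15  18  29 420] [0.568 0.14 ] 73.678 40.813 6.864
tray pocket? [ 13  18  21  28 491] [0.562 0.198] 69.533 51.838 7.201
tray pocket? [ 58  18  20  20 328] [0.575 0.082] 48.911 48.313 -82.74
tray pocket? [ 30  26  64  32 402] [0.536 0.096] 163.955 82.181 -89.251
case pocket? [   0    0   72   82 2241] [ 0.618 -0.1  ] 222.644 191.444 0.129
case pocket? [ 33  36  23  30 490] [ 0.59  -0.119] 74.982 47.098 10.39
case pocket? [ 13  41  19  27 373] [ 0.579 -0.061] 68.701 38.91 10.531
```

The measurements match the given sizes: pockets 74×41, 70×52, 49×48, 75×47 and 69×39 mm, and pocket spacing 59 mm against 58. I'll write the pick-and-place helper and start with the short spindle.

```bash
cat >> h.py <<'E'
TRAY=(np.array([.570,.140]),np.radians(6.8)); CASE=(np.array([.5845,-.090]),np.radians(10.5))
def at(F,x,y):
    c,s=np.cos(F[1]),np.sin(F[1]); return F[0]+np.array([c*x-s*y,s*x+c*y])
def yawq(p,z,yaw,prefx=None):   # of the two half turns, the one best inside the wrist range
    best=None
    for y in(yaw,yaw+np.pi):
        q=down(y); j=r.solve_ik([*p,z],q); j2=r.solve_ik([*p,.2],q)
        if j is None or j2 is None: continue
        cost=abs(j2[5]-r.read_state()["joint_positions"][5])+(10 if abs(j2[5])>2.9 else 0)
        if best is None or cost<best[0]: best=(cost,q)
    return best[1]
ZT=.2
def pick(p,yaw,tip,w,force=40):
    p=np.array(p); q=yawq(p,tip+.025,yaw+np.pi/2)
    command_gripper(min(.085,w+.026))
    r.reach([*p,ZT],q)
    hit=r.move_straight([*p,tip+.025],speed=.15,max_force=20)
    command_gripper(max(0,w-.012),force)
    r.move_straight([*p,ZT],speed=.25)
    s=r.read_state(); print("pick hit",hit,"w",round(s["grip_width"],4),"F",round(s["grip_force"],1),"t",s["time_s"]); return q
def place(p,yaw,tip,w,off=0.,drop=.001):  # off: object centre from the TCP along tool x
    p=np.array(p); q=yawq(p,tip+.03,yaw+np.pi/2)
    p=p-off*Ro.from_quat(q).as_matrix()[:2,0]
    r.reach([*p,ZT],q)
    print(" toolx",Ro.from_quat(q).as_matrix()[:2,0].round(2),"w",round(r.read_state()["grip_width"],4))
    hit=r.move_straight([*p,tip+.025+.006+drop],speed=.12,max_force=20)
    z=r.read_state()["eef_pos"][2]
    command_gripper(w+.018); r.move_straight([*p,ZT],speed=.3)
    print("place hit",hit,"z",round(z,4),"t",r.read_state()["time_s"])
E
python3 - <<'E'
from h import *
pick([.424,-.231],np.radians(90),.004,.022)
place(at(CASE,0,.030),CASE[1],.004,.022)
im,d=optics.get_image("top"); cv2.imwrite("pics/t1.png",cv2.resize(im[140:290,200:440,::-1],None,fx=3,fy=3))
E
```

```text
pick hit False w 0.0193 F 39.1 t 4.325
 toolx [-0.98 -0.18] w 0.0195
place hit False z 0.0365 t 8.0833
```

View pics/t1.png

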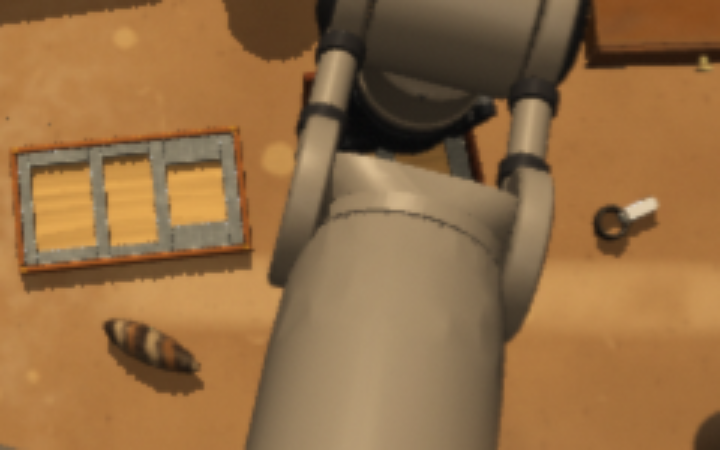

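The arm hides the case in this view. The spindle is gone from the bench, and the arm works quickly with time to spare. Next is the loupe, gripped on its cover 13 mm behind its origin. I'll check the case once the arm is clear.

```bash
python3 - <<'E'
from h import *
d=np.array([np.cos(np.radians(117.5)),np.sin(np.radians(117.5))])
q=pick(np.array([.561,-.2918])-.013*d,np.radians(117.5),.005,.012)
s=np.sign(Ro.from_quat(q).as_matrix()[:2,0]@d); print("s",s)
im,_=optics.get_image("top"); cv2.imwrite("pics/t2.png",cv2.resize(im[140:290,280:460,::-1],None,fx=4,fy=4))
im,_=optics.get_image("wrist"); cv2.imwrite("pics/w2.png",im[...,::-1])
open("s.txt","w").write(str(s))
E
```

```text
pick hit False w 0.01 F 41.0 t 11.775
s 1.0
```

View pics/t2.png

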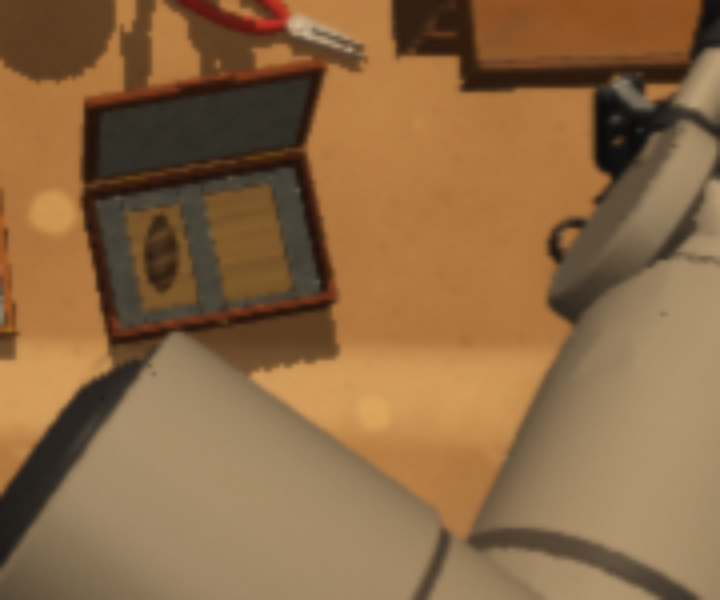

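View pics/w2.png

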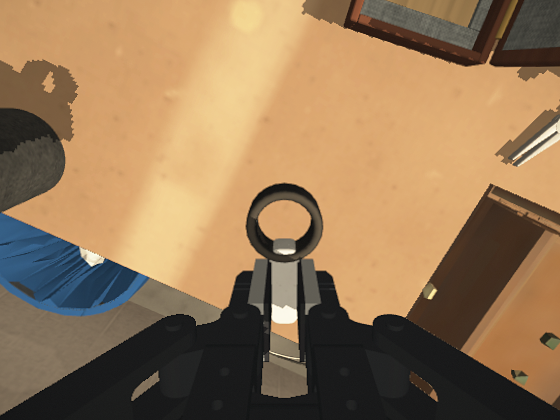

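The spindle lies in the left pocket (t2 at 160,255). The loupe is held square on its cover with the ring ahead at (285,222) in the wrist view. I'll place the loupe, then pick and place the sanding block.

```bash
python3 - <<'E'
from h import *
place(at(CASE,0,-.028),CASE[1],.005,.012,off=.013)
pick([.427,.3655],np.radians(-80),.007,.036)
im,_=optics.get_image("top"); cv2.imwrite("pics/t3.png",cv2.resize(im[140:230,280:420,::-1],None,fx=4,fy=4))
place(at(TRAY,0,.0585),TRAY[1],.007,.036)
E
```

```text
toolx [-0.98 -0.18] w 0.0101
place hit False z 0.0376 t 15.325
pick hit False w 0.0337 F 39.8 t 20.0417
 toolx [-0.99 -0.12] w 0.0338
place hit False z 0.0395 t 23.7583
```

View pics/t3.png

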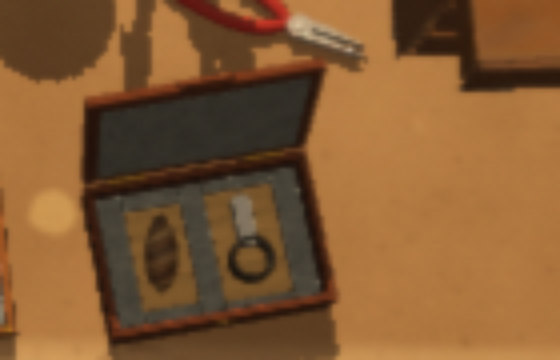

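Both stones lie in their pockets, with the loupe at (250,240) in the right one. Next come the bar and the cream block.

```bash
python3 - <<'E'
from h import *
pick([.568,.379],np.radians(78),.005,.026)
place(at(TRAY,0,0),TRAY[1],.005,.026)
pick([.4345,-.0665],np.radians(-75.5),.006,.033)
place(at(TRAY,0,-.058),TRAY[1],.006,.033)
# to the lid's side, clear of the tray and case
c=at(CASE,.02,-.16); r.reach([*c,.25],down(CASE[1]+np.pi/2))
im,d=optics.get_image("top"); np.savez("pics/t4.npz",im=im,d=d); cv2.imwrite("pics/t4.png",cv2.resize(im[150:280,130:400,::-1],None,fx=2.9,fy=2.9))
E
```

```text
pick hit False w 0.0241 F 39.6 t 27.375
 toolx [-0.99 -0.12] w 0.024
place hit False z 0.0374 t 30.85
pick hit False w 0.0318 F 39.6 t 34.6
 toolx [-0.99 -0.12] w 0.0318
place hit False z 0.0385 t 38.1417
```

View pics/t4.png

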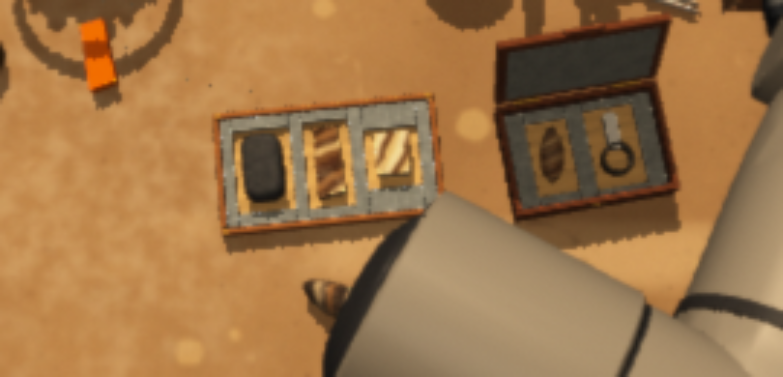

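All five pieces are in their pockets: sanding block (262,165), bar (325,165), cream block (390,155), spindle (553,152) and loupe (614,145). Before closing the lid I'll check the tray positions numerically. Then I'll close it with the shut fingertips, following the hinge arc from behind.

```bash
python3 - <<'E'
from h import *
f=np.load("pics/t4.npz"); P=cloud(cam("top"),f["d"]); ok=f["d"]>.3
def inv(F,p):
    d=p-F[0]; c,s=np.cos(F[1]),np.sin(F[1]); return np.c_[c*d[:,0]+s*d[:,1],-s*d[:,0]+c*d[:,1]]
q=P[ok]; 
L=inv(TRAY,q[:,:2])
for n,y,h in(("sand",.0585,.03),("bar",0,.021),("cream",-.058,.024)):
    k=(abs(L[:,0])<.045)&(abs(L[:,1]-y)<.027)&(q[:,2]>h-.005)&(q[:,2]<.05); print(n,k.sum(),L[k].mean(0).round(4),np.median(q[k,2]).round(4),rect(L[k])[1:])
C=inv(CASE,q[:,:2]); k=(abs(C[:,1])<.05)&(C[:,0]>.04)&(C[:,0]<.1)&(q[:,2]>.06)&(q[:,2]<.16)
s=np.polyfit(q[k,2],C[k,0],1); print("lid slope -> theta",np.pi/2+np.arctan(s[0]),"edge",C[k][q[k,2]>.125].mean(0),q[k,2].max())
command_gripper(0)
Q=down(CASE[1]+np.pi/2)
def P3(x,z): return [*at(CASE,x,0),z+.025]
def arc(t,R=.078,gap=0.):
    x=.051-R*np.cos(t)+(.008+gap)*np.sin(t)+.011*np.sin(t); z=.031+R*np.sin(t)+(.008+gap)*np.cos(t); return P3(x,z)
r.reach(P3(.02,.19),Q); r.move_straight(P3(.135,.19)); r.move_straight(P3(.135,.106))
print("behind",r.read_state()["time_s"])
for t in np.arange(1.75,.39,-.15):
    h=r.move_straight(arc(t),speed=.08,max_force=25); F=r.read_state()["contact_force"]; print(round(t,2),h,np.round(F,1))
    if h: break
im,d=optics.get_image("scene"); cv2.imwrite("pics/s5.png",cv2.resize(im[130:290,200:440,::-1],None,fx=3,fy=3)); print(r.read_state()["time_s"])
E
```

```text
sand 272 [0.0008 0.0582] 0.0295 (58.17512512207031, 35.0733642578125, -0.24822998046875)
bar 227 [ 0.0007 -0.0001] 0.0204 (81.96855163574219, 49.360374450683594, -5.5419158935546875)
cream 167 [ 0.0015 -0.0573] 0.0242 (39.62933349609375, 28.71407127380371, -5.59454345703125)
lid slope -> theta 1.8304943740543274 edge [ 0.07573845 -0.00116397] 0.13895066917210963
behind 42.3167
1.75 False [-0.1 -0.5  0.3]
1.6 False [-0.2 -0.7 -0.3]
1.45 False [-0.3 -0.1  0.1]
1.3 False [-0.5  0.8 -1.1]
1.15 False [-0.4 -0.5  0.3]
1.0 False [0.1 0.3 0.7]
0.85 False [-0.1  0.2  0.6]
0.7 False [0.1 0.7 0.3]
0.55 False [-0.4 -0.9  0.2]
0.4 False [ 0.4 -0.3 -0.3]
45.8917
```

View pics/s5.png

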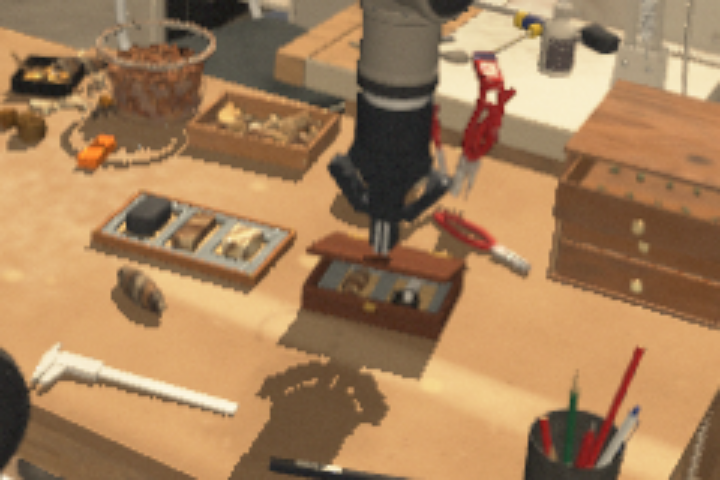

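The lid is following the fingertips and is partly shut (385,255). I'll continue the arc until it is fully shut.

```bash
python3 - <<'E'
from h import *
Q=down(CASE[1]+np.pi/2)
def P3(x,z): return [*at(CASE,x,0),z+.025]
def arc(t,R=.078):
    return P3(.051-R*np.cos(t)+.019*np.sin(t),.031+R*np.sin(t)+.008*np.cos(t))
for t in (.25,.12): print(r.move_straight(arc(t),speed=.06,max_force=25))
h=r.move_straight(P3(-.027,.034),speed=.02,max_force=12); s=r.read_state(); print(h,np.round(s["contact_force"],1),"tip z",s["eef_pos"][2]-.025)
r.hold(.5)
r.move_straight(P3(-.027,.2),speed=.2)
c=at(CASE,-.02,-.2); r.reach([*c,.25],Q); r.hold(1)
im,d=optics.get_image("top"); P=cloud(cam("top"),d)
q=P[d>.3]; dd=q[:,:2]-CASE[0]; c,s=np.cos(CASE[1]),np.sin(CASE[1]); X=c*dd[:,0]+s*dd[:,1]; Y=-s*dd[:,0]+c*dd[:,1]
k=(abs(X)<.045)&(abs(Y)<.065)&(q[:,2]<.1); print("lid fit",k.sum(),np.polyfit(X[k],q[k,2],1))
cv2.imwrite("pics/t6.png",cv2.resize(im[150:280,130:400,::-1],None,fx=2.9,fy=2.9)); print(r.read_state()["time_s"],r.read_state()["contact_force"])
E
```

```text
False
False
True [-0.6  0.3  7.2] tip z 0.03896362901495145
lid fit 1727 [0.00144619 0.03875452]
50.45 [-1.30905804 -0.40455269  0.74417938]
```

View pics/t6.png

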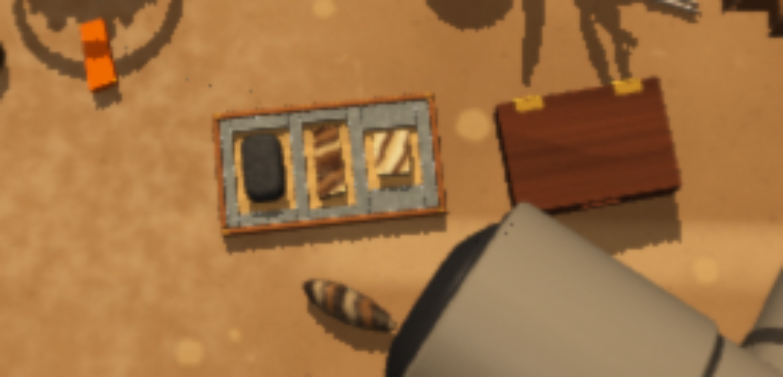

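The lid is shut: it is flat at 39 mm with a slope of 0.001. The three tray pieces are in place, and the long spindle at (348,305) has not moved. Handing in.

```bash
python3 -c "
from workcell import r
print(r.finish_job())"
```

```text
the job is handed in; nothing more can be done
None
```

I handed the job in after about 50 s of the 141 s allowed: the short spindle and loupe are in the case with the lid shut, the sanding block, bar and cream block lie in their tray pockets, and the long spindle was left where it lay; no verdict came back.

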